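# Hang the gear-case carrier on the drying rail

## Robot

A 6-joint arm with a two-finger parallel gripper is mounted at the origin on the work surface. World frame = base frame: x ahead of the robot, y to its left, z up, the work surface at z = 0. Lengths are in mm, angles in rad, forces in N, time in s.
With the tool pointing down it reaches from about 300 to 775 mm from the base axis. Payload 14.6 kg.
Tool frame: the origin (TCP) lies between the finger pads; the fingertips stand manip.tip_reach ahead of it and the grasp point (between the pads) lies 5 mm behind it (manip.tip_reach is the distance from the TCP to the fingertips, in mm); z points along the fingers, y is the line along which they close (so a half turn about z gives the same grasp; the last joint's range is limited). The gripper opens to 94 mm and grips with 3 to 60 N. Pads are 16 mm wide; open, the fingers measure 119 mm over their backs; the gripper's body (75 mm by 177 mm) begins 78 mm behind the grasp point.
Start: joints at [1.128, 0.3, 1.521, -0, 1.321, -0.067], TCP at [201.856, 511.609, 219.446] pointing down, gripper open.
Joint ranges: [-3.03, 3.03], [-0.79, 2.21], [0.23, 2.52], [-1.04, 4.18], [0, 3.07], [-2.55, 2.55]. Speed limits (rad/s): [2.22, 2.22, 2.57, 3.14, 3.14, 3.14].

## Interface

Orientations are given as [roll, pitch, yaw] about the fixed x, y, z axes, in that order (R = Rz(yaw) Ry(pitch) Rx(roll)).
In Python, from cell import manip gives the robot as it stands. The module is installed in compiled form; this text tells all that it offers.
- The arm moves only by the shell command python3 -m creep 'ROWS' [FORCE]. ROWS is JSON, a list of rows, each a list of 3 entries, a list of its own where there are three numbers: the opening, from -1 (shut) to 1 (fully open), then the shift along the tool's x, y, z in cm, then the turn about the tool's z in units of 5 degrees (1.0 is 5 degrees). In form: [[grip, [tx, ty, tz], roll], ...]. A call has 1 to 12 rows; each row is the pose to reach, as a shift and turn from the pose commanded when the call began, along the tool's axes at that moment; what a row does not reach only later rows make up. A row lasts 1/10 s, in which the tool goes at most 50 mm and 8.59 degrees, less where a joint would pass 70% of its speed; a pose out of reach is approached as far as the arm can. A call with a gripper value outside its range is refused whole. The fingers move at their own pace and stop on an object; FORCE is the grip in N (left out, the last holds). Time passes only in rows, so rows that repeat a pose let the fingers close. It gives the time, the measured TCP pose, the force, the opening and the grip force at its end, in the units of the state.
- manip.read_state(): the state, without advancing time (a new reading comes with each control period).
- manip.camera(name): name is "side" or "top" or "wrist"; returns the picture (384x512x3 uint8, red, green, blue); there is no depth.
- manip.camera_params(name): a dict with "fovy" (degrees; the focal length in pixels is half the picture's height over the tangent of half this angle, whatever the lens; pixels are square), "cx", "cy" (the principal point, pixels), "origin" and "attitude" of the camera in the world. Camera axes: x right, y down, z forward; pixel columns grow to the right and rows downward; lengths in mm; the calibration is good to about 2 mm. A picture is of the moment at which its call begins: read the wrist's pose just before it. camera_params takes no time and is no camera call; for the wrist camera it gives the pose at the moment of the call.
- manip.sign_off(): hands the job in; it is judged then, once.
The state is a dict: "clock": time; "joints": joint angles; "qd": joint speeds; "effort": joint torques, N m; "eef_pos": TCP position; "eef_rot": TCP orientation; "wrist_force": force on the tool from outside, world axes, zero at the start; "moment": the same for the moment, N m; "finger_gap": finger opening in mm; "finger_force": force on a finger pad.
Only numpy, scipy, OpenCV 4.12 (cv2) and the standard library are available. Lean on these libraries where they do the work, as an engineer would, in place of code of your own. Each camera call takes 0.05 s, during which the arm holds its last target. There are 200 camera calls.

## Task

Hang the carrier with the round gear case on the drying rail: take it by its top tab, lift its hook over the rail's front lip and lower it into the channel behind, find the notch in the channel floor by eye or by feel, and lower the hook until it sits fully home in the notch before letting go, so that it hangs upright. Be gentle: never press the carrier on the rail with more than 25 N, don't drop it in, and leave the other carrier and everything else on the bench where it is.

Things in the scene. Friction and masses are not known exactly. Their poses are not given: they have to be found in the camera images.
- gear_carrier: steel carrier holding a round aluminium gear case (80 mm disc with smaller boss), standing on its foot, 60 x 70 mm (x, y). Origin: centre of the foot's underside; z up, x from load to hook. Upright 6 mm plate, 30 wide, rear face x = 30, to z = 139; from it a bar (24 wide, z 131-139) runs to x = 50, where the hook's nose points down. About 0.3-0.55 kg, centred nearly under the tab.
- gear_carrier_nose (a point): centre of the tip of that carrier's hook nose, at x, y, z = 46, 0, 95 mm in the carrier's frame; same axes. The nose is a flat tongue 8 thick (x 42-50), 24 wide (y -12 to 12), tip at z = 95, root at 131. The 12 mm gap between it and the plate straddles the rail's lip.
- gear_carrier_tab (a point): centre of that carrier's grip tab, at 0, 0, 160 mm in the carrier's frame; same axes. The tab stands on top: 24 (x) x 16 (y), z 139 to 181; pinch it from above across its 16 mm (y).
- box_carrier: second carrier, same hook, foot and tab, but holding a rectangular aluminium housing (86 wide, 88 high block); 181 high to the top of its tab; not to be moved. Origin and axes as the gear-case carrier's
- rail: fixed rigid hanging rail, 360 mm long (y). Origin on the bench below the lip's rear face at mid-length, z up, x from the front (carriers' side) to the rear. Front sheet and anti-jump lip: x -6 to 0, z 76 to the crest at 188. Channel behind it: x 0 to 14, floor z = 170, ends closed at |y| = 174; rear wall x 14 to 20, up to z = 200. Base plate x -46 to 54, 400 long, 8 high.
- channel_mid (a point): mid-length, mid-width of the channel floor: 7, 0, 170 mm in the rail's frame; same axes. The floor, on rubber mounts, gives 1 mm per 5 N, 4 mm at most. One square-edged notch right across it, 30 mm long (y), bottom z = 160. The notch's place is NOT measured: its centre lies within 40 mm either side of mid-length; see or feel for it. A hung carrier is on the -x side, its x along the rail's.
- jar: glass jar with a lid, 64 across, 85 high; origin centre of its underside; leave alone
- tape: roll of tape lying flat, 84 across, 24 high; origin centre of its underside; leave alone
- screwdriver: screwdriver 180 long lying along its x; leave alone
- wrench: wrench 180 long lying along its x; leave alone
- bearing: steel bearing ring, 34 across, 12 high, lying flat; origin centre of its underside; leave alone
- carton: small upright carton 70 x 90 x 110 high; origin centre of its underside; leave alone
There are look-alikes about, which are no part of the job. Leave any orange or red look-alike of the gear_carrier alone.

How it is judged (in metres and radians):
On the way, in this order (a step that is already met when the one before it is completed fails the run):
1. the gear-case carrier is held in the fingers, lifted clear of the bench (height (world z) of gear_carrier above 0.05 m and contact force between the fingers and gear_carrier above 1 N), for 0.2 s.
2. its hook nose stands on the bottom of the notch behind the lip while still held (x of gear_carrier_nose in the frame of rail between 0 and 0.014 m and y of gear_carrier_nose in the frame of rail between -0.06 and 0.06 m and z of gear_carrier_nose in the frame of rail between 0.155 and 0.1645 m and contact force between gear_carrier and rail above 0.3 N and contact force between the fingers and gear_carrier above 1 N), for 0.1 s.
At the end, for the whole second after the job is handed in: The gear-case carrier hangs released and at rest on the rail, its nose tip behind the lip, inside the channel's width (rail x 0 to 14 mm), within 60 mm of mid-length and down in the notch (tip at rail height 155 to 164.5 mm), tilted less than 0.15 rad (x of gear_carrier_nose in the frame of rail between 0 and 0.014 m and y of gear_carrier_nose in the frame of rail between -0.06 and 0.06 m and z of gear_carrier_nose in the frame of rail between 0.155 and 0.1645 m and angle between gear_carrier's own z axis and vertical below 0.15 rad and linear speed of gear_carrier below 0.03 m/s and contact force between the fingers and gear_carrier below 0.1 N); the robot touches nothing.
It fails at once if the carrier is pressed on the rail with more than 25 N (contact force between gear_carrier and rail above 25 N).
It fails at once if the other carrier is moved more than 15 mm (distance of box_carrier from where it was at the start of the episode above 0.015 m).
It fails at once if something else on the bench is moved more than 25 mm (distance of any of jar, tape, screwdriver, wrench, bearing, carton from where it was at the start of the episode above 0.025 m).
It also fails if it takes over 67 s, if anything falls off the work surface, if the arm or the gripper's body presses on something with over 40 N, if the wrist force passes 120 N, or if a joint passes its speed limit or range.

## Working session

There is one attempt and no reset: what is moved stays moved. The work goes in short steps, Python scripts to look and compute and a shell command to move; the robot and the scene stay as the last step left them, time stands still between calls to the robot, and variables do not carry over. Pictures are saved under pics/ and viewed, at most 10 in all, crops included, and the job is handed in when it is done.

```bash
mkdir -p pics; python3 - <<'E'
from cell import manip
import cv2
print(manip.read_state(), manip.tip_reach)
for n in ("side","top","wrist"):
    print(n,manip.camera_params(n)); cv2.imwrite(f"pics/{n}0.png",manip.camera(n)[...,::-1])
a=[cv2.imread(f"pics/{n}0.png") for n in("side","top")]
cv2.imwrite("pics/st.png",cv2.resize(cv2.hconcat(a),(800,300)))
E
```

```text
{'clock': 0.0, 'joints': array([ 1.12839770e+00,  3.00466557e-01,  1.52159424e+00, -6.60508034e-06,
        1.32067672e+00, -6.65679807e-02]), 'qd': array([-6.27691423e-04,  2.68379119e-03, -5.18176106e-04,  1.52025176e-03,
       -1.50633506e-03,  2.86588188e-05]), 'effort': array([-3.29980794e-04, -5.31811166e+01, -3.52729332e+01,  7.07349926e-02,
        2.45210849e-02, -1.16248375e-04]), 'eef_pos': array([201.75705846, 511.39323233, 218.88324019]), 'eef_rot': array([-3.14044989e+00, -6.97719144e-05,  2.76576361e+00]), 'wrist_force': array([-1.25981003,  0.21061403,  0.21343232]), 'moment': array([ 0.0070629 , -0.00380225, -0.02557952]), 'finger_force': 0.0, 'finger_gap': 94.15818602424665} 14.0
side {'fovy': 53.47885187848245, 'cx': 262.50139416569726, 'cy': 186.66054700277584, 'origin': array([ 414.50350822, -940.34311847,  663.9934961 ]), 'attitude': array([-2.08332341,  0.01892902, -0.0969552 ])}
top {'fovy': 57.72323311375827, 'cx': 251.1747895736725, 'cy': 190.96310885184067, 'origin': array([ 398.86926752,   39.39461379, 1067.84996504]), 'attitude': array([-3.03916779, -0.0301705 , -1.58897365])}
wrist {'fovy': 62.54458337610518, 'cx': 256.53419211911614, 'cy': 192.76974347145995, 'origin': array([131.31526812, 540.90073102, 384.06785733]), 'attitude': array([ 2.87650872e+00, -1.17869464e-04,  1.19608747e+00])}
```

View pics/top0.png

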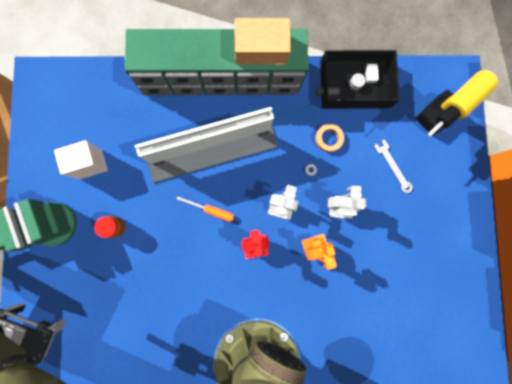

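View pics/side0.png

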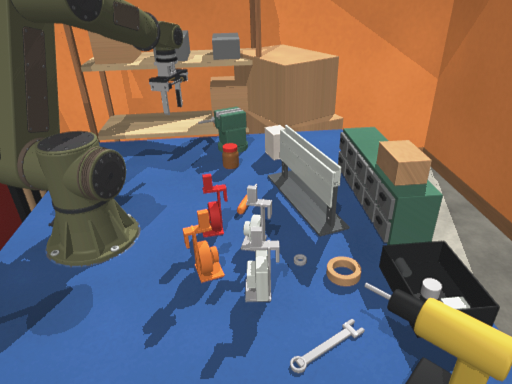

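The top view shows two grey carriers, at about (284,203) and (346,203), with the rail from (137,150) to (273,115). The side view suggests the left one carries the round case. I'll zoom in to check.

```bash
python3 - <<'E'
import cv2,numpy as np
t=cv2.imread("pics/top0.png");s=cv2.imread("pics/side0.png")
k=dict(interpolation=cv2.INTER_CUBIC)
a=cv2.resize(t[95:225,130:290],(800,650),**k)   # x5 
b=cv2.resize(t[175:225,255:375],(480,200),**k)   # x4
c=cv2.resize(s[175:310,220:340],(480,540),**k)   # x4
o=np.zeros((600,800,3),np.uint8)
a=cv2.resize(t[95:225,130:290],(480,390),**k) # x3
o[:390,:480]=a; o[395:595,:480]=b; o[:360,480:800]=cv2.resize(s[175:310,220:340],(320,360),**k)
o[365:600,480:800]=cv2.resize(s[120:222,260:345],(196,235),**k).copy() if False else cv2.copyMakeBorder(cv2.resize(s[120:222,260:345],(196,235),**k),0,0,0,124,0)
cv2.imwrite("pics/z.png",o)
E
```

```text
(no output)
```

View pics/z.png

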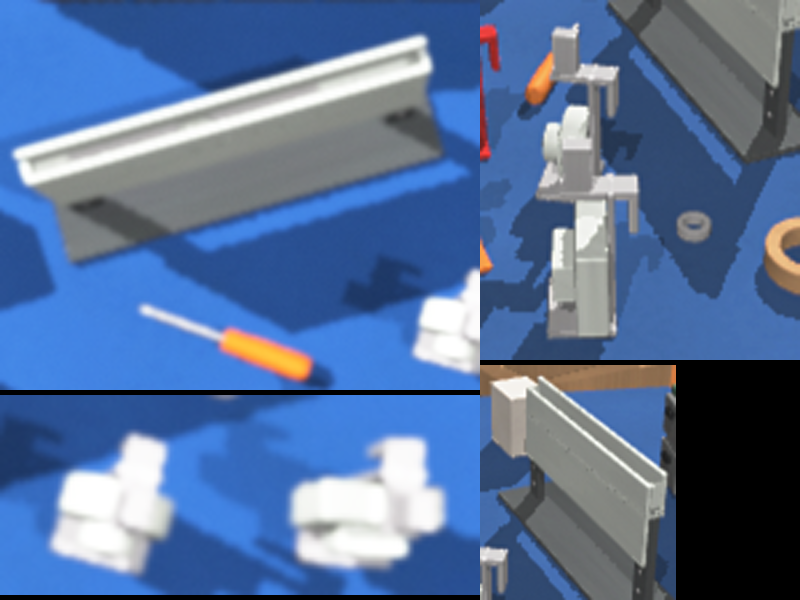

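The left carrier, top (284,203), is the round gear carrier, since in the side view it stands farther away. The box carrier is the right one. The rail corners are readable in both views, so I'll fit the rail's pose and get a rough carrier position.

```bash
cat > h.py <<'E'
import numpy as np,cv2
from scipy.spatial.transform import Rotation as R
from scipy.optimize import least_squares
from cell import manip
def cam(n):
    p=manip.camera_params(n); f=192/np.tan(np.radians(p["fovy"])/2)
    return dict(f=f,c=np.array([p["cx"],p["cy"]]),o=np.array(p["origin"]),R=R.from_euler("xyz",p["attitude"]).as_matrix())
def proj(c,P):
    q=(np.atleast_2d(P)-c["o"])@c["R"]; return c["f"]*q[:,:2]/q[:,2:]+c["c"]
def ray(c,uv):
    d=np.append((np.array(uv)-c["c"])/c["f"],1); return c["R"]@d
def atz(c,uv,z):
    d=ray(c,uv); return c["o"]+d*(z-c["o"][2])/d[2]
def world(p,L):  # p=x,y,yaw
    L=np.atleast_2d(L).astype(float); return L@R.from_euler("z",p[2]).as_matrix().T+[p[0],p[1],0]
def tri(obs):
    A=np.zeros((3,3));b=np.zeros(3)
    for c,uv in obs:
        d=ray(c,uv);d/=np.linalg.norm(d);M=np.eye(3)-np.outer(d,d);A+=M;b+=M@c["o"]
    return np.linalg.solve(A,b)
E
python3 - <<'E'
from h import *
T,S=cam("top"),cam("side")
L=[[-6,180,188],[-6,-180,188],[20,180,200],[20,-180,200]]
t=np.array([[140,155],[273.3,117.7],[135,145.7],[271.7,107.7]]);s=np.array([[280.4,130],[333.8,172],[286,125.6],[339.9,165.6]])
r=least_squares(lambda p:np.r_[(proj(T,world(p,L))-t).ravel(),(proj(S,world(p,L))-s).ravel()],[600,100,.3])
print(r.x,r.fun.round(1))
for a,b in zip(t,s): print(tri([(T,a),(S,b)]))
print("rail top only", least_squares(lambda p:(proj(T,world(p,L))-t).ravel(),[600,100,.3]).x)
# tab top candidates: side crop scale 2.667
tabs=(220+(566-480)/2.667,175+35/2.667); print(tabs)
print(atz(S,tabs,181),atz(T,(278,200),181), atz(T,(291,189),139), atz(T,(284,203),181))
p=atz(S,tabs,181);print(proj(T,p))
E
```

```text
[6.37687330e+02 1.23677678e+02 2.72117487e-01] [-1.3  0.6  0.6 -0.3 -0.3 -0.9 -0.4 -1.2 -1.3 -0.3 -1.6  1.8  0.  -0.3
  1.   2.4]
[586.31949961 292.40540256 187.56519735]
[681.69223085 -49.97825435 191.53522716]
[607.50240934 301.92884441 198.98812356]
[700.70292462 -44.61206129 207.43368183]
rail top only [6.36562063e+02 1.22807391e+02 2.69811755e-01]
(252.24596925384327, 188.1233595800525)
[461.61711272 -89.15366416 181.        ] [465.27989864 -57.28440706 181.        ] [497.55417974 -97.73339591 139.        ] [457.34218389 -72.47633581 181.        ]
[[290.44118915 201.2292483 ]]
```

View pics/wrist0.png

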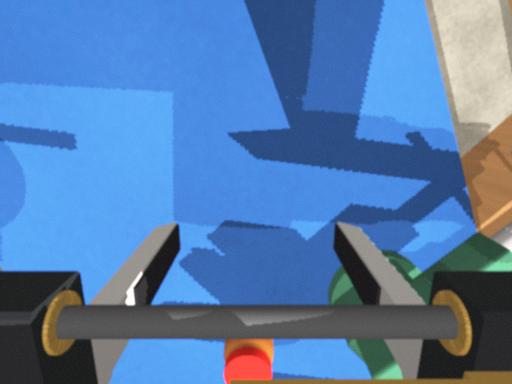

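The rail is at about (637.5, 123.5) with yaw 0.27, and the gear tab is near (461, -88). The wrist picture shows only the red jar and the fingers. I'll bring the wrist camera over the channel to find the notch.

```bash
python3 -m creep '[[1,[0,0,-5],0],[1,[0,0,-9],-1],[1,[-5.8,-1.7,-9],-2],[1,[-10.6,-3.1,-9],-3],[1,[-15.4,-4.5,-9],-4],[1,[-20.2,-5.9,-9],-5],[1,[-25,-7.3,-9],-6],[1,[-29.8,-8.7,-9],-7],[1,[-34.6,-10.1,-9],-7.4],[1,[-39.4,-11.5,-9],-7.4],[1,[-44.2,-12.9,-9],-7.4],[1,[-49,-14.3,-9],-7.4]]'
cat > st.py <<'E'
from h import *
s=manip.read_state();print(s["clock"],s["eef_pos"].round(1),s["eef_rot"].round(3),s["joints"].round(2))
def shift(target,yaw=None,s=s):
    Rm=R.from_euler("xyz",s["eef_rot"]).as_matrix()
    return ((Rm.T@(np.array(target)-s["eef_pos"]))/10).round(2), None if yaw is None else round(-np.degrees((yaw-s["eef_rot"][2]+np.pi)%(2*np.pi)-np.pi)/5,2)
E
python3 -c "
from st import *
print(shift([690,138,310],np.pi+.271))"
```

```text
clock: 1.35
eef_pos: [598.3, 203.5, 309.2]
eef_rot: [3.142, -0.0, -2.872]
wrist_force: [0.6, 0.2, 0.3]
finger_gap: 94.1
finger_force: 0.0
1.35 [598.3 203.5 309.2] [ 3.142 -0.    -2.872] [ 0.27  0.45  1.12  0.    1.58 -1.57]
(array([-7.1 , -8.76, -0.08]), np.float64(-0.01))
```

```bash
python3 -m creep '[[1,[-3,-3.5,0],0],[1,[-5.5,-6.5,0],0],[1,[-7.1,-8.8,0],0],[1,[-7.1,-8.8,0],0],[1,[-7.1,-8.8,0],0]]'
python3 - <<'E'
from st import *
w=cam("wrist");np.save("w1.npy",w,allow_pickle=True)
cv2.imwrite("pics/w1.png",manip.camera("wrist")[...,::-1])
p=[637.1,123.3,.271]
print(proj(w,world(p,[[-6,180,188],[-6,-180,188],[20,180,200],[20,-180,200],[7,40,170],[7,-40,170]])).round())
E
```

```text
clock: 1.85
eef_pos: [688.8, 139.1, 308.6]
eef_rot: [3.141, -0.001, -2.872]
wrist_force: [0.1, 0.2, -0.0]
finger_gap: 93.7
finger_force: 0.0
1.85 [688.8 139.1 308.6] [ 3.141e+00 -1.000e-03 -2.872e+00] [ 0.15  0.64  0.83  0.    1.67 -1.69]
[[456. 125.]
 [ 50. 125.]
 [460. 156.]
 [ 46. 156.]
 [295. 138.]
 [211. 138.]]
```

View pics/w1.png

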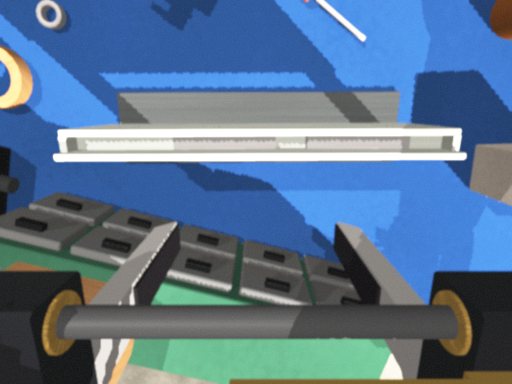

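The rail is in full view with its ends at columns 58 and 462. A notch-like patch sits at about columns 276–306, row 142. I'll measure it precisely and zoom in.

```bash
python3 - <<'E'
from h import *
im=cv2.imread("pics/w1.png");g=cv2.cvtColor(im,cv2.COLOR_BGR2GRAY).astype(int)
print(g[120:166,250]);print(g[120:166,290])
for r in (137,141,145): print(r,g[r,262:322])
z=cv2.resize(im[118:168,200:360],(800,250),interpolation=cv2.INTER_CUBIC)
z2=cv2.resize(im[118:168,40:120],(400,250));z3=cv2.resize(im[118:168,400:480],(400,250))
cv2.imwrite("pics/w1z.png",np.vstack([z,np.hstack([z2,z3])]))
E
```

```text
[144 143 147 165 174 175 178 179 208 253 255 255 255 255 255 255 241 184
 157 161 176 200 210 214 214 210 213 206 203 189 172 172 196 241 255 255
 255 255 255 255 254 185 130 125 128 123]
[142 138 151 166 176 178 177 179 217 255 255 255 255 255 255 255 239 208
 199 195 200 204 207 221 232 240 242 231 200 177 174 173 202 247 255 255
 255 255 255 255 240 169 131 127 125 127]
137 [171 171 174 173 172 175 172 173 173 170 173 175 176 188 201 210 210 210
 209 210 211 208 210 208 209 210 210 208 208 207 205 207 205 205 204 205
 201 206 206 203 205 204 197 174 145 145 160 163 164 162 163 164 162 161
 164 160 163 161 161 161]
141 [190 178 182 195 198 196 194 198 205 206 199 193 191 201 201 200 199 203
 203 203 200 203 204 200 202 201 201 201 204 203 203 204 201 205 202 204
 200 201 201 201 203 201 192 160 138 160 181 202 207 197 196 200 209 210
 205 198 196 190 189 199]
145 [212 211 211 210 213 211 209 210 212 211 210 210 209 208 199 201 207 225
 237 241 243 241 236 238 242 244 244 241 240 241 244 243 244 242 244 244
 243 241 237 237 241 243 238 206 177 196 215 215 213 215 215 214 212 213
 213 213 213 214 215 212]
```

View pics/w1z.png

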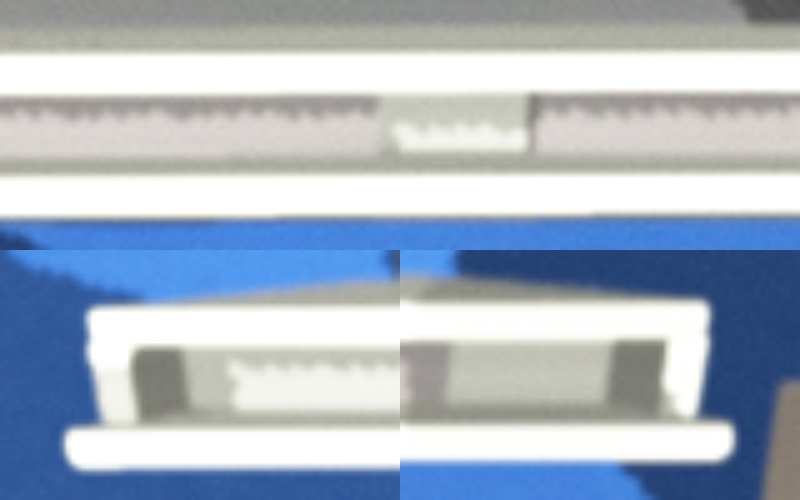

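```bash
python3 - <<'E'
from h import *
w=np.load("w1.npy",allow_pickle=True).item()
L=np.array([[-6,180,188],[-6,-180,188],[20,180,200],[20,-180,200],[0,-34,188],[14,-34,200]],float)
o=np.array([[462,128.2],[57.6,128.2],[467,161],[52.8,161],[290,136.7],[290,152.3]])
r=least_squares(lambda p:((proj(w,world(p,L+[0,0,p[3]]))-o)*np.array([[1,1]]*4+[[0,1]]*2)).ravel(),[637,123,.27,0])
print(r.x,r.fun.round(1))
r3=least_squares(lambda p:((proj(w,world(p,L))-o)*np.array([[1,1]]*4+[[0,1]]*2)).ravel(),[637,123,.27]);p=r3.x;print(p,r3.fun.round(1))
for u in (275.2,291.2,307.3):
    q=atz(w,(u,142),170)-[p[0],p[1],0]; print(R.from_euler("z",-p[2]).apply(q))
E
```

```text
[6.38851389e+02 1.30048531e+02 2.70264164e-01 3.21698164e-01] [ 0.8  0.7 -0.7  0.7 -0.7 -0.8  0.6 -0.8 -0.  -0.9 -0.   1. ]
[6.38863971e+02 1.30054781e+02 2.70279285e-01] [ 0.5  0.7 -0.5  0.7 -0.9 -0.8  0.9 -0.8 -0.  -0.9 -0.   1. ]
[  7.42898962  14.8099156  170.        ]
[  7.42873595  30.07637736 170.        ]
[  7.42848068  45.43959238 170.        ]
```

The notch centre is at rail y = +30 mm, with the rail at (638.9, 130.0), yaw 0.270. Next I'll go to the gear carrier and take two wrist views.

```bash
python3 -c "
from st import *
print(shift([525,-105,310],np.pi-.3))"
```

```text
1.9 [688.5 139.7 309.2] [ 3.141e+00 -1.000e-03 -2.871e+00] [ 0.15  0.64  0.83  0.    1.67 -1.69]
(array([ 22.29, -19.22,  -0.07]), np.float64(6.53))
```

```bash
python3 -m creep '[[1,[3,-2.6,0],1],[1,[6.5,-5.6,0],2],[1,[10,-8.6,0],3],[1,[13.5,-11.6,0],4],[1,[17,-14.6,0],5],[1,[20,-17.2,0],6],[1,[22.3,-19.2,0],6.5],[1,[22.3,-19.2,0],6.5],[1,[22.3,-19.2,0],6.5],[1,[22.3,-19.2,0],6.5]]'
python3 - <<'E'
from st import *
np.save("w2.npy",cam("wrist"),allow_pickle=True)
cv2.imwrite("pics/w2.png",manip.camera("wrist")[...,::-1])
E
python3 -m creep '[[1,[1.5,2,0],0],[1,[3,4,0],0],[1,[3,4,0],0],[1,[3,4,0],0],[1,[3,4,0],0]]'
python3 - <<'E'
from st import *
np.save("w3.npy",cam("wrist"),allow_pickle=True)
cv2.imwrite("pics/w3.png",manip.camera("wrist")[...,::-1])
a=cv2.imread("pics/w2.png");b=cv2.imread("pics/w3.png")
cv2.imwrite("pics/w23.png",np.hstack([a[:240,56:456],b[:240,56:456]]))
E
```

```text
clock: 2.9
eef_pos: [525.3, -104.1, 309.6]
eef_rot: [3.141, 0.0, 2.846]
wrist_force: [-0.3, 0.5, 0.0]
finger_gap: 94.2
finger_force: 0.0
2.9 [ 525.3 -104.1  309.6] [3.141 0.    2.846] [-0.26  0.21  1.42  0.    1.51 -1.54]
clock: 3.45
eef_pos: [508.5, -58.4, 309.3]
eef_rot: [-3.141, -0.0, 2.845]
wrist_force: [0.6, -0.1, -0.6]
finger_gap: 94.0
finger_force: 0.0
3.45 [508.5 -58.4 309.3] [-3.141 -0.     2.845] [-0.19  0.16  1.49 -0.    1.5  -1.46]
```

View pics/w23.png

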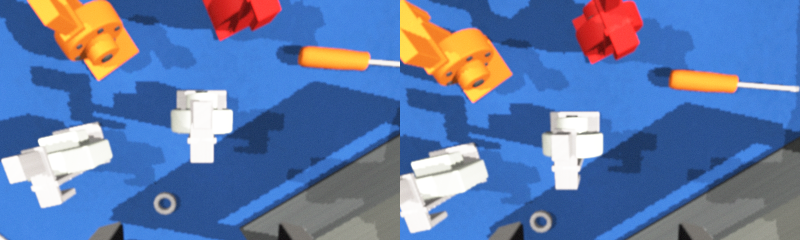

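Both views show the gear carrier near (257,125) and (571,150), with the hook pointing down in the image (+x). I'll zoom to pick corners.

```bash
python3 - <<'E'
from h import *
a=cv2.imread("pics/w2.png")[80:180,215:295];b=cv2.imread("pics/w3.png")[100:200,190:270]
f=lambda i:np.clip((cv2.resize(i,(400,500),interpolation=cv2.INTER_CUBIC).astype(float)-110)*1.75,0,255).astype(np.uint8)
o=np.hstack([f(a),f(b)])
for i in range(0,800,50): cv2.line(o,(i,0),(i,6),(0,255,255))
for i in range(0,500,50): cv2.line(o,(0,i),(6,i),(0,255,255))
cv2.imwrite("pics/w23z.png",o)
E
```

```text
(no output)
```

View pics/w23z.png

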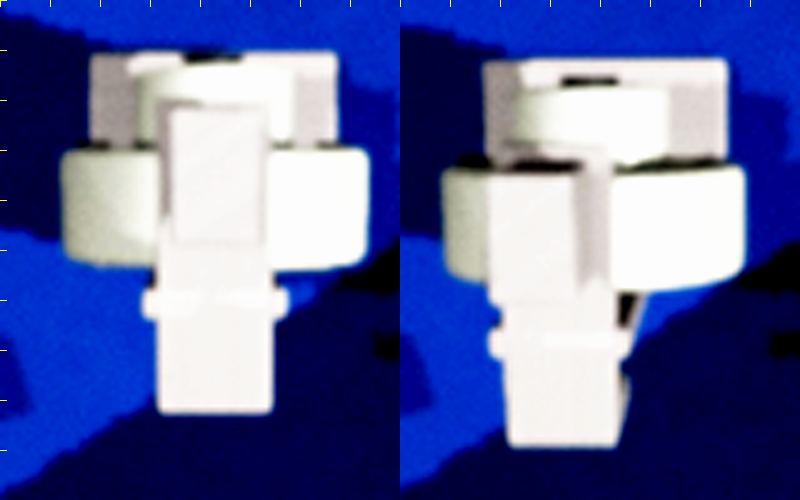

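Corners are clear in both views. In A the tab top spans u 172–265, v 105–242, and the bar end is at v 413. In B the tab top spans 489–575, 172–300, and the bar end is at v 446. I'll fit the pose and height.

```bash
python3 - <<'E'
from st import *
A,B=[np.load(f"w{i}.npy",allow_pickle=True).item() for i in (2,3)]
L=np.array([[-12,-8,181],[-12,8,181],[12,-8,181],[12,8,181],[50,-12,139],[50,12,139],[24,-15,139],[24,15,139]],float)
a=np.array([[172,105],[265,106],[173,242],[265,242],[157,413],[272,413],[143,290],[288,290]])/5+[215,80]
b=np.array([[489,170],[575,173],[489,300],[575,300],[507,446],[618,446],[488,330],[632,330]])/5+[190-80,100]
f=lambda p:np.r_[(proj(A,world(p,L+[0,0,p[3]]))-a).ravel(),(proj(B,world(p,L+[0,0,p[3]]))-b).ravel()]
r=least_squares(f,[461,-88,-.3,0],loss="soft_l1");p=r.x
print(p,f(p).reshape(2,-1,2).round(1).tolist())
for i in range(6): print(L[i],tri([(A,a[i]),(B,b[i])]).round(1))
yaw=np.pi+p[2]
print("above",shift([p[0],p[1],260],yaw)); print("grasp TCP z155:",shift([p[0],p[1],155],yaw))
E
```

```text
3.5 [508.4 -58.6 309.3] [-3.141 -0.     2.844] [-0.19  0.16  1.49 -0.    1.5  -1.46]
[ 4.60117113e+02 -8.02690021e+01 -3.01518805e-01  2.36887951e+00] [[[0.4, -0.2], [-0.1, -0.2], [0.2, 0.1], [-0.5, 0.2], [0.3, -0.4], [-0.1, -0.3], [0.2, -0.5], [0.0, -0.3]], [[-0.6, 0.7], [-0.1, 0.2], [0.3, 0.9], [0.4, 1.0], [-0.1, -0.1], [-0.2, 0.0], [0.1, -0.5], [-0.5, -0.3]]]
[-12.  -8. 181.] [446.1 -84.9 176.1]
[-12.   8. 181.] [451.1 -69.  181.8]
[ 12.  -8. 181.] [468.9 -91.8 181.2]
[ 12.   8. 181.] [473.3 -75.9 184.7]
[ 50. -12. 139.] [ 505.2 -107.4  137.4]
[ 50.  12. 139.] [512.  -83.7 139.5]
above (array([ 3.98, -3.49,  4.93]), np.float64(0.05))
grasp TCP z155: (array([ 3.98, -3.49, 15.43]), np.float64(0.05))
```

```bash
python3 -m creep '[[0.2,[2,-1.8,2],0.05],[0.2,[4,-3.5,5],0.05],[0.2,[4,-3.5,8],0.05],[0.2,[4,-3.5,10.4],0.05],[0.2,[4,-3.5,10.4],0.05],[0.2,[4,-3.5,10.4],0.05]]'
python3 - <<'E'
from st import *
p=[460.1,-80.3,-.3015]
cs={n:cam(n) for n in("wrist","top","side")}
for n in cs: cv2.imwrite(f"pics/{n}4.png",manip.camera(n)[...,::-1])
for n in("top","side"):
    print(n,"tabtop",proj(cs[n],world(p,[[0,0,181],[50,-12,139],[50,12,139]])).round(1).tolist(),"tcp",proj(cs[n],s["eef_pos"]).round(1))
    print(proj(cs[n],world([638.9,130,.27],[[-6,180,188],[-6,-180,188],[20,180,200],[20,-180,200]])).round(1).tolist())
print("wrist tab",proj(cs["wrist"],world(p,[[-12,-8,181],[-12,8,181],[12,-8,181],[12,8,181]])).round(1).tolist())
w=cv2.imread("pics/wrist4.png")[90:300,130:386]
t0=cv2.imread("pics/top0.png")[175:225,262:312]
o=np.zeros((525,790,3),np.uint8);o[:,:640]=cv2.resize(w,(640,525));o[:150,640:]=cv2.resize(t0,(150,150),interpolation=cv2.INTER_CUBIC)
cv2.imwrite("pics/v4.png",o)
E
```

```text
clock: 4.1
eef_pos: [460.0, -80.3, 206.1]
eef_rot: [-3.142, 0.0, 2.84]
wrist_force: [-0.1, 0.6, 0.4]
finger_gap: 56.6
finger_force: 0.0
4.1 [460.  -80.3 206.1] [-3.142  0.     2.84 ] [-0.25  0.13  1.76 -0.    1.25 -1.52]
top tabtop [[287.0, 201.9], [294.2, 186.5], [285.7, 184.0]] tcp [[288.4 201.2]]
[[136.2, 155.0], [271.5, 117.1], [132.1, 144.3], [268.9, 106.2]]
side tabtop [[251.4, 186.5], [269.7, 204.4], [271.4, 199.7]] tcp [[251.  177.9]]
[[279.3, 129.0], [331.9, 172.7], [286.2, 124.7], [340.6, 167.0]]
wrist tab [[241.3, 212.1], [266.5, 212.1], [241.7, 246.9], [266.2, 246.9]]
```

View pics/v4.png

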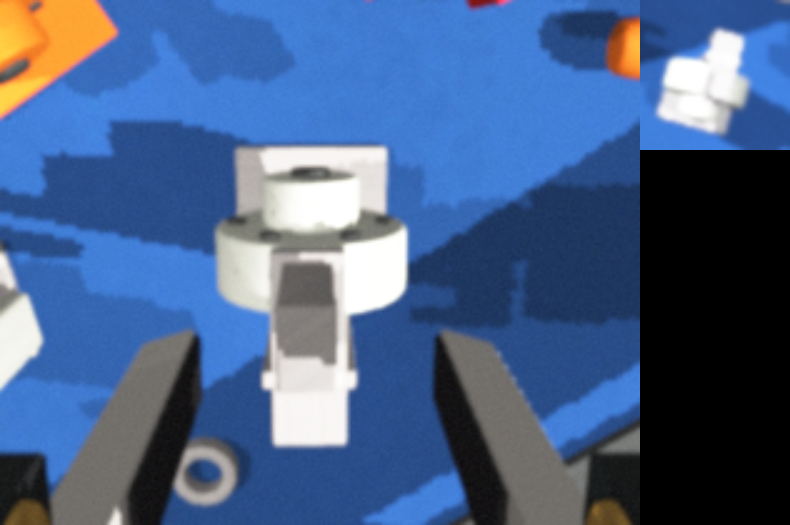

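The tab's centre is at column ~254 while the fingers' midpoint is ~256.8, so the tab is about 1.8 mm off toward tool −y. I'll correct that, then descend and grip.

```bash
python3 -m creep '[[0.2,[0,-0.18,1.5],0],[0.2,[0,-0.18,3.5],0],[0.2,[0,-0.18,4.8],0],[0.2,[0,-0.18,4.8],0],[-1,[0,-0.18,4.8],0],[-1,[0,-0.18,4.8],0],[-1,[0,-0.18,4.8],0],[-1,[0,-0.18,4.8],0],[-1,[0,-0.18,4.8],0],[-1,[0,-0.18,4.8],0]]' 25
python3 -c "
from st import *"
```

```text
clock: 5.25
eef_pos: [459.1, -81.7, 157.5]
eef_rot: [-3.141, -0.0, 2.84]
wrist_force: [-1.0, -1.7, 3.2]
finger_gap: 16.0
finger_force: 25.0
5.25 [459.1 -81.7 157.5] [-3.141 -0.     2.84 ] [-0.25  0.18  1.82 -0.    1.14 -1.52]
```

Gripped at 16 mm. Lift.

```bash
python3 -m creep '[[-1,[0,0,-1],0],[-1,[0,0,-3],0],[-1,[0,0,-6],0],[-1,[0,0,-9],0],[-1,[0,0,-12],0],[-1,[0,0,-12.5],0],[-1,[0,0,-12.5],0],[-1,[0,0,-12.5],0]]'
python3 -c "
from st import *
t=world([638.9,130,.27],[7-46.5,27.7,282.5])[0];print(t,shift(t,np.pi+.27))"
```

```text
clock: 6.05
eef_pos: [458.6, -81.6, 280.8]
eef_rot: [-3.141, -0.003, 2.84]
wrist_force: [-0.1, 0.2, -6.4]
finger_gap: 15.9
finger_force: 25.0
6.05 [458.6 -81.6 280.8] [-3.141e+00 -3.000e-03  2.840e+00] [-0.25  0.07  1.65  0.    1.42 -1.52]
[593.4425888  146.16056208 282.5       ] (array([-6.11, 25.75, -0.19]), np.float64(-6.55))
```

```bash
python3 -m creep '[[-1,[-0.3,1.5,-0.1],-0.4],[-1,[-1,4.3,-0.1],-1.1],[-1,[-1.8,7.5,-0.1],-1.9],[-1,[-2.6,11,-0.1],-2.8],[-1,[-3.4,14.5,-0.1],-3.7],[-1,[-4.2,17.8,-0.1],-4.5],[-1,[-5,21,-0.1],-5.3],[-1,[-5.7,24,-0.1],-6.1],[-1,[-6.1,25.7,-0.1],-6.55],[-1,[-6.1,25.7,-0.1],-6.55],[-1,[-6.1,25.7,-0.1],-6.55],[-1,[-6.1,25.7,-0.1],-6.55]]'
python3 - <<'E'
from st import *
t=world([638.9,130,.27],[7-46.5,27.7,282.5])[0];print(t,shift(t,np.pi+.27))
w=cam("wrist");im=manip.camera("wrist")[...,::-1];cv2.imwrite("pics/w5.png",im)
pr=[638.9,130,.27]
print(proj(w,world(pr,[[0,180,188],[0,-180,188],[14,15,170],[14,45,170],[-39+50,18,139+125],[-39+50,42,139+125],[-50+11,27.7-8,181+125]])).round(1).tolist())
cv2.imwrite("pics/v5.png",cv2.resize(im[130:380,140:420],(784,600)[:2] if False else (672,600)))
E
```

```text
clock: 7.25
eef_pos: [593.4, 144.8, 282.8]
eef_rot: [-3.142, -0.001, -2.873]
wrist_force: [-0.4, -0.4, -4.5]
finger_gap: 16.1
finger_force: 25.0
7.25 [593.4 144.8 282.8] [-3.142e+00 -1.000e-03 -2.873e+00] [ 0.18  0.4   1.24 -0.    1.5  -1.66]
[593.4425888  146.16056208 282.5       ] (array([-0.04,  0.13,  0.03]), np.float64(-0.02))
[[427.5, 241.3], [22.5, 241.5], [242.9, 247.2], [274.3, 247.2], [241.6, 303.4], [277.6, 303.4], [239.9, 266.1]]
```

View pics/v5.png

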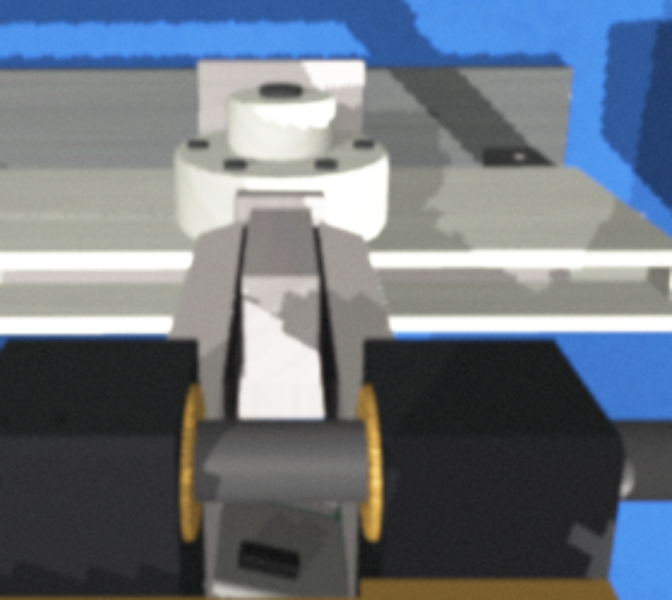

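The carrier is held upright with the bar centred at column ~258, and the rail's lip lies straight and parallel. I'll lower into the channel to just above the floor.

```bash
python3 -m creep '[[-1,[0,0.18,0],0],[-1,[0,0.18,0],0],[-1,[0,0.18,1],0],[-1,[0,0.18,2],0],[-1,[0,0.18,2.8],0],[-1,[0,0.18,3.4],0],[-1,[0,0.18,3.8],0],[-1,[0,0.18,4.2],0],[-1,[0,0.18,4.4],0],[-1,[0,0.18,4.4],0],[-1,[0,0.18,4.4],0]]'
for i in 1 2 3; do python3 -m creep '[[-1,[0,0,0],0]]' | tr '\n' ' ';echo; done
```

```text
clock: 8.4
eef_pos: [593.3, 147.3, 239.7]
eef_rot: [-3.142, 0.0, -2.872]
wrist_force: [-0.4, 0.4, -4.7]
finger_gap: 15.7
finger_force: 25.0
clock: 8.5 eef_pos: [593.3, 147.4, 239.7] eef_rot: [-3.142, 0.0, -2.872] wrist_force: [-0.9, -0.1, -5.1] finger_gap: 15.6 finger_force: 25.0 
clock: 8.6 eef_pos: [593.3, 147.3, 239.6] eef_rot: [-3.142, 0.0, -2.872] wrist_force: [0.2, 0.4, -4.8] finger_gap: 16.0 finger_force: 25.0 
clock: 8.7 eef_pos: [593.2, 147.3, 239.6] eef_rot: [-3.142, 0.0, -2.872] wrist_force: [-0.2, -0.1, -5.1] finger_gap: 16.4 finger_force: 25.0
```

```bash
python3 -m creep '[[-1,[0,0,0.2],0],[-1,[0,0,0.4],0],[-1,[0,0,0.6],0],[-1,[0,0,0.7],0],[-1,[0,0,0.7],0]]'| tr '\n' ' ';echo
python3 -m creep '[[-1,[0,0,0.1],0],[-1,[0,0,0.1],0]]'| tr '\n' ' ';echo
python3 -m creep '[[-1,[0,0,0.1],0],[-1,[0,0,0.1],0]]'| tr '\n' ' '
```

```text
clock: 9.2 eef_pos: [593.1, 147.3, 232.2] eef_rot: [3.142, -0.0, -2.872] wrist_force: [0.2, 0.6, -4.9] finger_gap: 15.8 finger_force: 25.0 
clock: 9.4 eef_pos: [593.2, 147.3, 231.4] eef_rot: [3.142, -0.0, -2.872] wrist_force: [0.2, -0.1, -4.6] finger_gap: 15.8 finger_force: 25.0 
clock: 9.6 eef_pos: [593.2, 147.3, 230.3] eef_rot: [3.142, -0.0, -2.872] wrist_force: [0.2, -0.2, -4.1] finger_gap: 15.6 finger_force: 25.0
```

```bash
for i in 1 2 3; do python3 -m creep '[[-1,[0,0,0.1],0],[-1,[0,0,0.1],0]]'| tr '\n' ' ';echo; done
```

```text
clock: 9.8 eef_pos: [593.2, 147.3, 229.3] eef_rot: [-3.142, -0.0, -2.872] wrist_force: [-0.5, 1.0, -5.5] finger_gap: 15.8 finger_force: 25.0 
clock: 10.0 eef_pos: [593.2, 147.3, 228.3] eef_rot: [3.142, -0.0, -2.872] wrist_force: [0.1, 0.6, -4.5] finger_gap: 15.9 finger_force: 25.0 
clock: 10.2 eef_pos: [593.2, 147.3, 227.3] eef_rot: [-3.142, -0.0, -2.872] wrist_force: [-0.4, -0.9, -5.1] finger_gap: 15.9 finger_force: 25.0
```

No resistance 5 mm below floor level, so the nose is in the notch. Going on to the bottom, expected at z ≈ 222.5.

```bash
python3 -m creep '[[-1,[0,0,0.1],0],[-1,[0,0,0.2],0],[-1,[0,0,0.3],0],[-1,[0,0,0.3],0]]'| tr '\n' ' ';echo;for i in 1 2 3 ; do python3 -m creep '[[-1,[0,0,0.05],0],[-1,[0,0,0.05],0]]'| tr '\n' ' ';echo; done
```

```text
clock: 10.6 eef_pos: [593.2, 147.3, 224.2] eef_rot: [3.142, -0.0, -2.872] wrist_force: [0.0, 0.5, -5.6] finger_gap: 15.9 finger_force: 25.0 
clock: 10.8 eef_pos: [593.2, 147.3, 223.9] eef_rot: [3.142, -0.0, -2.872] wrist_force: [-0.4, 0.4, -5.5] finger_gap: 15.8 finger_force: 25.0 
clock: 11.0 eef_pos: [593.2, 147.3, 223.4] eef_rot: [-3.142, -0.0, -2.872] wrist_force: [0.1, -0.5, -6.1] finger_gap: 16.1 finger_force: 25.0 
clock: 11.2 eef_pos: [593.2, 147.3, 222.8] eef_rot: [-3.142, -0.0, -2.872] wrist_force: [0.0, 0.0, -4.7] finger_gap: 16.0 finger_force: 25.0
```

```bash
for i in 1 2 3 ; do python3 -m creep '[[-1,[0,0,0.05],0],[-1,[0,0,0.05],0]]'| tr '\n' ' ';echo; done
```

```text
clock: 11.4 eef_pos: [593.3, 147.3, 222.6] eef_rot: [-3.142, 0.0, -2.872] wrist_force: [0.5, -0.2, -5.1] finger_gap: 15.9 finger_force: 25.0 
clock: 11.6 eef_pos: [593.3, 147.3, 222.2] eef_rot: [-3.142, 0.0, -2.872] wrist_force: [-1.2, -0.3, -1.8] finger_gap: 15.7 finger_force: 25.0 
clock: 11.8 eef_pos: [593.3, 147.3, 221.8] eef_rot: [-3.142, 0.0, -2.872] wrist_force: [-2.4, -0.5, 0.8] finger_gap: 16.0 finger_force: 25.0
```

Contact at 222.2 matches the notch bottom, and the weight is now carried by the rail. Ease the grip, then release.

```bash
python3 -m creep '[[-1,[0,0,0],0],[-1,[0,0,0],0],[-1,[0,0,0],0]]' 6 | tr '\n' ' ';echo; python3 -m creep '[[-0.5,[0,0,0],0],[-0.3,[0,0,0],0],[-0.1,[0,0,0],0],[0,[0,0,0],0],[0,[0,0,0],0],[0,[0,0,0],0]]' | tr '\n' ' ';python3 - <<'E'
from h import *
cv2.imwrite("pics/w6.png",manip.camera("wrist")[...,::-1])
im=cv2.imread("pics/w6.png");print(cv2.cvtColor(im,cv2.COLOR_BGR2GRAY)[240,200:320:2])
E
```

```text
clock: 12.1 eef_pos: [593.3, 147.4, 221.6] eef_rot: [3.142, 0.0, -2.872] wrist_force: [-2.3, -0.1, 1.7] finger_gap: 16.1 finger_force: 6.0 
clock: 12.7 eef_pos: [593.2, 147.3, 221.4] eef_rot: [-3.142, 0.0, -2.872] wrist_force: [0.1, 0.8, 0.1] finger_gap: 47.2 finger_force: 0.0 [161 162 160 160 185 115  37  37  41 110 174 174 173 173 170 175 175 174
 167 147 150 151 152 154 150 151 151 148 149 150 151 146 148 144 144 144
 191 242 187 142 144 139 142 143 143 142 143 126  41  25  25  35 118 157
 161 162 160 164 160 162]
```

```bash
python3 -m creep '[[0,[0,0,-1],0],[0,[0,0,-3],0],[0,[0,0,-6],0],[0,[0,0,-9],0],[0,[0,0,-12],0],[0,[4,0,-14],0],[0,[8,0,-16],0],[0,[12,0,-16],0],[0,[16,0,-16],0],[0,[16,0,-16],0],[0,[16,0,-16],0],[0,[16,0,-16],0]]'|tr '\n' ' '
python3 - <<'E'
from st import *
S=cam("side");a=cv2.imread("pics/side0.png");b=manip.camera("side")[...,::-1].copy();cv2.imwrite("pics/side7.png",b)
pr=[638.9,129.5,.27]
hung=world(pr,[[-39,28.5,0]])[0]; h=[hung[0],hung[1],.27]
pts=np.array([[x,y,z+65] for x in(-12,12) for y in(-8,8) for z in(139,181)],float)
q=proj(S,world(h,pts));print("pred tab box",q.min(0).round(),q.max(0).round())
foot=proj(S,world(h,np.array([[x,y,65.] for x in(-30,30) for y in(-35,35)])));print("pred foot",foot.round().tolist())
d=cv2.absdiff(a,b).max(2)>35
u0,v0=foot.min(0).astype(int)-25;u1=int(foot[:,0].max())+25;t=int(q[:,1].min())-20
for v in range(t,int(foot[:,1].max())+15,3): print(v,"".join("#" if c else "." for c in d[v,u0:u1]))
print(u0)
# rest check
c=manip.camera("side")[...,::-1]; print("moved px",(cv2.absdiff(b,c).max(2)[t:,u0:u1]>60).sum())
E
```

```text
clock: 13.95 eef_pos: [439.7, 104.8, 381.7] eef_rot: [-3.142, 0.0, -2.872] wrist_force: [-0.7, 0.4, -0.3] finger_gap: 46.8 finger_force: 0.0 13.95 [439.7 104.8 381.7] [-3.142  0.    -2.872] [ 0.15  0.    1.49 -0.    1.65 -1.69]
pred tab box [284. 128.] [294. 143.]
pred foot [[284.0, 188.0], [276.0, 178.0], [301.0, 184.0], [292.0, 175.0]]
107 ............................................................................
110 ............................................................................
113 ............................................................................
116 ............................................................................
119 ............................................................................
122 ............................................................................
125 ............................................................................
128 .....................................#..###.................................
131 ...................................#......##................................
134 ......................#####
[... 1146 characters left out ...]
..#######............................
179 ............................########........................................
182 ...............................####....##....#######........................
185 ####.................................###...#................................
188 ###.###.....................................................................
191 .######.....................................................................
194 #.#####.....................................................................
197 #######.....................................................................
200 ######################......................................................
250
moved px 0
```

The carrier's outline in the side view matches the predicted hung pose: tab at columns 285–294 from row 128, foot at rows 175–186. It isn't moving, so I'll hand in.

```bash
python3 -c "
from cell import manip
print(manip.sign_off())"
```

```text
the job is handed in; nothing more can be done
None
```

The gear-case carrier hangs released and at rest, with its nose in the rail notch (about 29 mm from mid-length on the +y side), the job was handed in at about 14 s of the 67 s allowed, and the hand-in call returned no verdict.

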